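# Line up the threads by height on the display rack

### The job

Put the gold thread cone and the three thread spools on the wooden rack in order of height, one standing upright in the middle of each cork mark, with the tallest at the end where the post is and the shortest at the far end from it. Leave the white ball of crochet cotton where it lies.

Things in the scene. Friction and masses are not known exactly. Their poses are not given: they have to be found in the camera images.
- thread_cone: cone of metallic gold thread on a white plastic core, loose, standing upright: 150 mm tall, 62 mm wide at the foot, tapering to about 30 mm at the top (about 40 mm wide 105 mm up, a good place to grip). Origin: centre of its underside, z up its axis.
- spool_110: straight cylindrical spool of undyed thread with pale wooden ends, loose, standing upright: 110 mm tall, 42 mm in diameter, 100 g as built. Origin: centre of its underside, z up its axis.
- spool_80: straight cylindrical spool of undyed thread with pale wooden ends, loose, standing upright: 80 mm tall, 54 mm in diameter, 100 g as built. Origin: centre of its underside, z up its axis.
- spool_50: straight cylindrical spool of undyed thread with pale wooden ends, loose, standing upright: 50 mm tall, 48 mm in diameter, 100 g as built. Origin: centre of its underside, z up its axis.
- mark_a: fixed round cork disc on the plywood rack, 52 mm in diameter, 4 mm thick; its top is 19 mm above the table. Origin: centre of its underside (its top is 4 mm above the origin), z up. The mark at the +y end of the straight row of four, a-b-c-d about 85 mm apart; the rack board under them is 85 x 420 mm, its top 15 mm above the table.
- mark_b: fixed round cork disc on the plywood rack, 52 mm in diameter, 4 mm thick; its top is 19 mm above the table. Origin: centre of its underside (its top is 4 mm above the origin), z up. The second mark from the +y end of the straight row of four, a-b-c-d about 85 mm apart; the rack board under them is 85 x 420 mm, its top 15 mm above the table.
- mark_c: fixed round cork disc on the plywood rack, 52 mm in diameter, 4 mm thick; its top is 19 mm above the table. Origin: centre of its underside (its top is 4 mm above the origin), z up. The second mark from the -y end of the straight row of four, a-b-c-d about 85 mm apart; the rack board under them is 85 x 420 mm, its top 15 mm above the table.
- mark_d: fixed round cork disc on the plywood rack, 52 mm in diameter, 4 mm thick; its top is 19 mm above the table. Origin: centre of its underside (its top is 4 mm above the origin), z up. The mark at the -y end of the straight row of four, a-b-c-d about 85 mm apart; the rack board under them is 85 x 420 mm, its top 15 mm above the table.
- post: fixed turned wooden post with a rounded head, 28 mm wide, 70 mm tall, standing on the rack about 68 mm beyond the first or the last mark (the other end has only a wooden lip 8 mm high). Origin: centre of its underside, z up.
- crochet_ball: ball of white crochet cotton with an open core, loose, about 85 mm wide and 79 mm tall, among the threads; not part of the job. Origin: centre of its underside, z up.

How it is judged:
At the end, for the whole second after the job is handed in: The cone, then the 110, 80 and 50 mm spools stand in this order on the four marks counted from the post, each upright within 0.1 rad, its foot on the cork and its axis within 12 mm of the mark's centre, released and at rest (((horizontal distance between post and mark_a below 0.15 m and horizontal distance between thread_cone and mark_a below 0.012 m and z of thread_cone in the frame of mark_a between 0.001 and 0.008 m and horizontal distance between spool_110 and mark_b below 0.012 m and z of spool_110 in the frame of mark_b between 0.001 and 0.008 m and horizontal distance between spool_80 and mark_c below 0.012 m and z of spool_80 in the frame of mark_c between 0.001 and 0.008 m and horizontal distance between spool_50 and mark_d below 0.012 m and z of spool_50 in the frame of mark_d between 0.001 and 0.008 m) or (horizontal distance between post and mark_d below 0.15 m and horizontal distance between thread_cone and mark_d below 0.012 m and z of thread_cone in the frame of mark_d between 0.001 and 0.008 m and horizontal distance between spool_110 and mark_c below 0.012 m and z of spool_110 in the frame of mark_c between 0.001 and 0.008 m and horizontal distance between spool_80 and mark_b below 0.012 m and z of spool_80 in the frame of mark_b between 0.001 and 0.008 m and horizontal distance between spool_50 and mark_a below 0.012 m and z of spool_50 in the frame of mark_a between 0.001 and 0.008 m)) and angle between each of thread_cone, spool_110, spool_80, spool_50's own z axis and vertical below 0.1 rad and linear speed of each of thread_cone, spool_110, spool_80, spool_50 below 0.02 m/s and angular speed of each of thread_cone, spool_110, spool_80, spool_50 below 0.2 rad/s); the robot touches nothing.
It fails at once if the ball of crochet cotton is moved more than 30 mm (distance of crochet_ball from where it was at the start of the episode above 0.03 m).
It also fails if it takes over 106 s, if anything falls off the work surface, if the arm or the gripper's body presses on something with over 40 N, if the wrist force passes 120 N, or if a joint passes its speed limit or range.

### The arm

A 7-joint arm with a two-finger parallel gripper is mounted at the origin on a cart in front of the work surface, level with it; the furniture and walls round the work are solid. World frame = base frame: x ahead of the robot, y to its left, z up, the work surface at z = 0. Lengths are in m, angles in rad, forces in N, time in s.
With the tool pointing down it reaches from about 0.4 to 0.9 m from the base axis. Payload 5.6 kg.
Tool frame: the origin (TCP) lies at the very end of the fingers, on their centre line; the grasp point (between the pads) lies 19 mm behind it (robot.grip_depth is the distance from the TCP to the grasp point, in m); z points along the fingers, y is the direction in which the jaws open and shut (so a half turn about z gives the same grasp; the last joint's range is limited). The gripper opens to 92 mm and grips with 3 to 60 N. Pads are 20 mm wide; open, the fingers measure 128 mm over their backs; the gripper's body (75 mm by 189 mm) begins 69 mm behind the grasp point.
Start: joints at [1.141, 0.468, -0.012, 1.603, 0.006, 1.071, -0.056], TCP at [0.245, -0.602, 0.215] pointing down, gripper open.
Joint ranges: [-2.53, 2.53], [-0.31, 2.02], [-1.57, 1.55], [0.28, 2.44], [-1.29, 4.43], [0.15, 1.84], [-2.92, 2.92]. Speed limits (rad/s): [2.57, 2.57, 3.14, 3.14, 3.14, 3.14, 3.14].

### API

Orientations are given as a 3x3 rotation matrix whose columns are the frame's x, y, z axes.
In Python, from plant import robot gives the robot as it stands. The module is installed in compiled form; this text tells all that it offers.
- The arm moves only by the shell command python3 -m inch 'ROWS' [OPENING]. ROWS is JSON, a list of rows, each a list of 6 numbers: the shift along the world's x, y, z in cm, then the turn, a rotation vector about the world's x, y, z in degrees. A call has 1 to 10 rows; each row is the pose to reach, as a shift and turn from the pose commanded when the call began; what a row does not reach only later rows make up. A row lasts 1/10 s, in which the tool goes at most 50 mm and 8.59 degrees, less where a joint would pass 70% of its speed; a pose out of reach is approached as far as the arm can. A call with a gripper value outside its range is refused whole. OPENING is the finger opening in cm, from 0 to 9.19, set as the call begins (- or left out, the last holds). The fingers move at their own pace and stop on an object; the grip force is fixed at half the most. Time passes only in rows, so rows that repeat a pose let the fingers close. It gives the time, the measured TCP pose, the force and the opening at its end, in the units of the state.
- robot.sense(): the state, without advancing time (a new reading comes with each control period).
- robot.get_image(name): name is "scene" or "top" or "wrist"; returns a dict with "color" (384x512x3 uint8, red, green, blue), "fx", "fy", "cx", "cy" (pixels), "rvec" (rotation vector, rad) and "tvec" (3), from world to camera coordinates, as OpenCV has them; the wrist camera has in their place "hand_eye" (4x4, takes a point from camera to tool coordinates, whose origin is the TCP and whose axes are the flange's). Camera axes: x right, y down, z forward; pixel columns grow to the right and rows downward; lengths in m; the calibration is good to about 2 mm. The wrist camera is an equidistant fisheye: a pixel r from the principal point sees the ray r / f radians off the axis. A picture is of the moment at which its call begins: read the wrist's pose just before it. There is no depth.
- robot.hand_in(): hands the job in, once; it reports no verdict.
The state is a dict: "time": time; "joints": joint angles; "dq": joint speeds; "joint_torque": joint torques, N m; "tool_pos": TCP position; "orientation": TCP orientation; "force": force on the tool from outside, world axes, zero at the start; "torque": the same for the moment, N m; "gripper_width": finger opening in m.
Only numpy, scipy, OpenCV 4.12 (cv2) and the standard library are available. Lean on these libraries where they do the work, as an engineer would, in place of code of your own. Each camera call takes 0.05 s, during which the arm holds its last target.

## Working session

There is one attempt and no reset: what is moved stays moved. The work goes in short steps, Python scripts to look and compute and a shell command to move; the robot and the scene stay as the last step left them, time stands still between calls to the robot, and variables do not carry over. Pictures are saved under pics/ and viewed, and the job is handed in when it is done.

```bash
mkdir -p pics; cat > h.py <<'E'
import numpy as np, cv2
from plant import robot
def cam(n):
    im=robot.get_image(n); return im
def save(im,fn,s=1):
    cv2.imwrite('pics/'+fn,cv2.resize(im['color'][:,:,::-1],None,fx=s,fy=s,interpolation=cv2.INTER_CUBIC))
def ray(im,u,v,z):
    R=cv2.Rodrigues(np.array(im['rvec'],float))[0]; t=np.array(im['tvec'],float).ravel()
    d=R.T@np.array([(u-im['cx'])/im['fx'],(v-im['cy'])/im['fy'],1]); c=-R.T@t
    return c+d*(z-c[2])/d[2]
E
python3 - <<'E'
from h import *
s=robot.sense(); print(s['time'],s['tool_pos'],s['orientation'],s['gripper_width'])
for n in('scene','top'):
    im=cam(n); save(im,n+'0.png',1.5); print(n,im['fx'],im['cx'],im['cy'],im['rvec'],im['tvec'])
    R=cv2.Rodrigues(np.array(im['rvec'],float))[0]; print(-R.T@np.array(im['tvec']).ravel())
    np.savez(n+'0.npz',**im)
E
```

```text
0.0 [ 0.24489726 -0.60146064  0.2136388 ] [[ 9.26150046e-01  3.77154469e-01 -7.73451013e-04]
 [ 3.77155245e-01 -9.26148665e-01  1.60333377e-03]
 [-1.11626127e-04 -1.77663875e-03 -9.99998416e-01]] 0.09192665025035944
scene 408.89224713269056 255.55339192770057 192.96540989275738 [ 1.30699807 -2.37157944  0.82121366] [0.23269565 0.43990484 0.63537386]
[0.08811102 0.22368667 0.77043117]
top 389.2872927646335 252.46593523392355 185.8581106403729 [ 2.16303711 -2.1207724   0.17110964] [-0.09381767  0.56236831  0.98123399]
[ 0.40499673 -0.08053288  1.05705824]
```

View pics/scene0.png

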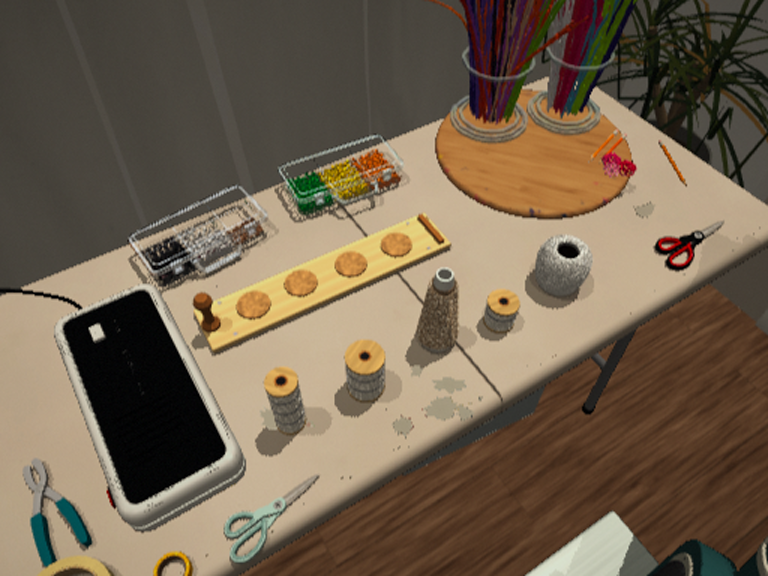

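View pics/top0.png

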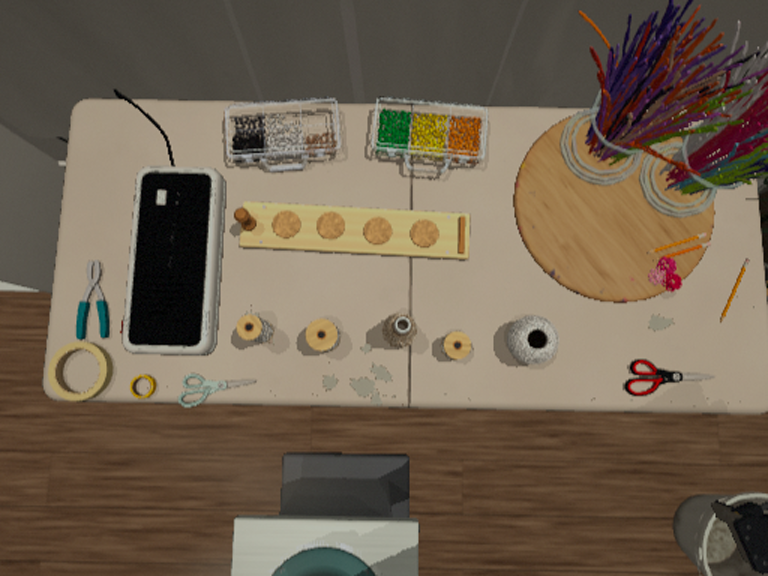

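The post is at the left of the top view (+y), so the order from a to d is cone, 110, 80, 50. In the top view (1.5x) the marks are at about (286,224), (330,226), (377,230) and (425,233). The spool tops are at (249,327) for the 110, (322,335) for the 80 and (458,346) for the 50. The cone top is at (402,325) and the ball at (532,340).

```bash
cat > m.py <<'E'
from h import *
def blob(im,u,v,lo,hi,w=26,cl=2):
    """disc-like contour near u,v (native px), returns ellipse"""
    hsv=cv2.cvtColor(im['color'],cv2.COLOR_RGB2HSV)
    m=cv2.inRange(hsv,lo,hi); r=np.zeros_like(m); cv2.circle(r,(int(u),int(v)),w,255,-1); m&=r
    m=cv2.morphologyEx(m,cv2.MORPH_OPEN,np.ones((cl,cl),np.uint8))
    cs,_=cv2.findContours(m,cv2.RETR_EXTERNAL,cv2.CHAIN_APPROX_NONE)
    cs=[c for c in cs if len(c)>=6]
    c=max(cs,key=cv2.contourArea); h=cv2.convexHull(c); return cv2.fitEllipse(h if len(h)>=6 else c)
E
python3 - <<'E'
from m import *
T=dict(np.load('top0.npz')); S=dict(np.load('scene0.npz'))
for im in(T,S):
    hsv=cv2.cvtColor(im['color'],cv2.COLOR_RGB2HSV)
    pts=([(286,224),(330,226),(425,233),(420,250),(245,330),(322,340),(402,326),(458,350),(520,340),(300,300)] if im is T else [(254,308),(300,285),(397,245),(300,308),(282,387),(358,350),(443,270),(495,300),(545,265),(380,320)])
    for p in pts: print(p,hsv[int(p[1]/1.5),int(p[0]/1.5)],end=' ')
    print()
top=T['color'][:,:,::-1][120:250,130:390]; cv2.imwrite('pics/tz.png',cv2.resize(top,None,fx=3,fy=3,interpolation=0))
E
```

```text
(286, 224) [ 17 142 174] (330, 226) [ 17 140 173] (425, 233) [ 17 143 170] (420, 250) [ 21 104 189] (245, 330) [ 17 141 166] (322, 340) [ 17 141 164] (402, 326) [17 63 77] (458, 350) [ 18 134 158] (520, 340) [ 23  26 155] (300, 300) [ 17  52 173] 
(254, 308) [ 16 169 207] (300, 285) [ 16 166 217] (397, 245) [ 16 167 209] (300, 308) [ 22 121 229] (282, 387) [ 17 159 202] (358, 350) [ 18 151 211] (443, 270) [18 30 85] (495, 300) [ 19 147 218] (545, 265) [ 19  37 110] (380, 320) [ 17  63 201]
```

View pics/tz.png

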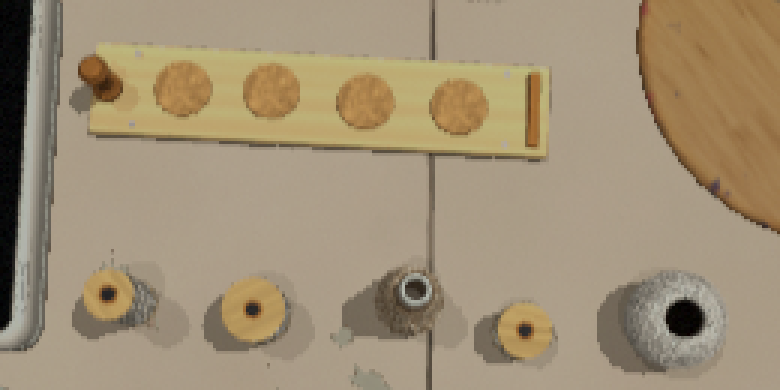

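The zoom shows the four corks, three spool tops with dark holes, the cone's ring at (415,289), and the ball with its hole at (685,317).

```bash
cat > loc.py <<'E'
from m import *
T=dict(np.load('top0.npz')); S=dict(np.load('scene0.npz'))
W=((12,100,110),(26,255,255)); C=((10,125,110),(19,255,255)); Cs=((10,140,110),(18,255,255)); G=((0,0,100),(180,42,255))
J={'a':(T,286,224,*C,.019,15),'b':(T,330,226,*C,.019,15),'c':(T,377,230,*C,.019,15),'d':(T,425,233,*C,.019,15),
'110':(T,249,327,*W,.11,13),'80':(T,322,335,*W,.08,17),'50':(T,458,346,*W,.05,15),'cone':(T,402,325,*G,.15,9),
'Sa':(S,254,305,*Cs,.019,17),'Sb':(S,300,283,*Cs,.019,17),'Sc':(S,351,264,*Cs,.019,17),'Sd':(S,397,245,*Cs,.019,17),
'S110':(S,281,380,*W,.11,16),'S80':(S,365,357,*W,.08,18),'S50':(S,503,304,*W,.05,16),'Scone':(S,445,274,*G,.15,9)}
for k,(im,u,v,lo,hi,z,w) in J.items():
    try:
        e=blob(im,u/1.5,v/1.5,lo,hi,w); p=ray(im,e[0][0]+0,e[0][1],z); d=np.linalg.norm(p-ray(im,e[0][0]+e[1][1]/2,e[0][1],z))*2
        print(k,np.round(e[0],1),np.round(e[1],1),'xy',np.round(p[:2],4),'diam~',round(d,3))
    except Exception as ex: print(k,'ERR',ex)
E
python3 loc.py
```

```text
a [191.3 150.3] [17.8 18.7] xy [0.6632 0.0865] diam~ 0.051
b [221.1 151.2] [18.  18.8] xy [0.6624 0.005 ] diam~ 0.051
c [252.4 154.6] [17.8 19. ] xy [ 0.6546 -0.0808] diam~ 0.052
d [283.4 156.4] [18.  18.7] xy [ 0.6513 -0.1656] diam~ 0.051
110 [166.7 219. ] [16.4 16.8] xy [0.4682 0.1241] diam~ 0.041
80 [214.8 223.9] [20.8 21.2] xy [0.4604 0.0098] diam~ 0.053
50 [305.3 230.9] [18.  18.3] xy [ 0.4486 -0.2209] diam~ 0.047
cone [269.1 217.2] [10.1 10.6] xy [ 0.4743 -0.1227] diam~ 0.025
Sa [169.3 203.9] [17.7 23. ] xy [0.6613 0.0895] diam~ 0.053
Sb [201.1 189.4] [17.1 22.2] xy [0.6603 0.0084] diam~ 0.052
Sc [234.4 176.7] [16.3 21.4] xy [ 0.6523 -0.0775] diam~ 0.051
Sd [264.8 163.7] [15.7 20.8] xy [ 0.6488 -0.1626] diam~ 0.052
S110 [187.8 255.1] [19.8 22.9] xy [0.4673 0.1269] diam~ 0.042
S80 [243.8 238.5] [23.5 26.7] xy [0.459  0.0124] diam~ 0.053
S50 [336.3 201.9] [17.2 22. ] xy [ 0.4469 -0.2181] diam~ 0.048
Scone [297.5 184.9] [ 7.9 11.3] xy [ 0.4702 -0.119 ] diam~ 0.022
```

Both cameras agree to about 3 mm, so I use their mean. I'll place short to tall (50→d, 80→c, 110→b, cone→a) with the jaws along x, which keeps the neighbours clear.

```bash
python3 -m inch '[[20.3,38.2,-1.4,0,0,67.8],[20.3,38.2,-1.4,0,0,67.8],[20.3,38.2,-1.4,0,0,67.8],[20.3,38.2,-1.4,0,0,67.8],[20.3,38.2,-1.4,0,0,67.8],[20.3,38.2,-1.4,0,0,67.8],[20.3,38.2,-1.4,0,0,67.8],[20.3,38.2,-1.4,0,0,67.8],[20.3,38.2,-1.4,0,0,67.8],[20.3,38.2,-1.4,0,0,67.8]]' 9.19
python3 - <<'E'
from h import *
s=robot.sense(); im=cam('wrist'); save(im,'w1.png',1.5); print(s['tool_pos'],s['orientation'],s['joints'],s['time']); print(im['fx'],im['cx'],im['cy'],im['hand_eye'])
E
```

```text
time: 1.1
tool_pos: [0.4501, -0.2149, 0.2005]
orientation: [[-0.008, 1.0, 0.001], [1.0, 0.008, 0.002], [0.002, 0.001, -1.0]]
force: [0.3, -0.4, 0.3]
gripper_width: 0.0916
[ 0.45014789 -0.21488597  0.20054542] [[-7.66532775e-03  9.99970308e-01  7.90712514e-04]
 [ 9.99968762e-01  7.66378661e-03  1.93401841e-03]
 [ 1.92790114e-03  8.05512700e-04 -9.99997817e-01]] [ 0.75231949  0.26803003 -0.43173511  1.9576456   0.13470217  0.94371418
  0.26256018] 1.1
297.3186396354542 254.49458194850072 190.87214896407215 [[ 8.06282522e-04 -9.68499880e-01 -2.49012715e-01  6.99101545e-02]
 [ 9.99999666e-01  7.48107050e-04  3.28258998e-04  1.34992822e-04]
 [-1.31630633e-04 -2.49012897e-01  9.68500160e-01 -1.69822795e-01]
 [ 0.00000000e+00  0.00000000e+00  0.00000000e+00  1.00000000e+00]]
```

View pics/w1.png

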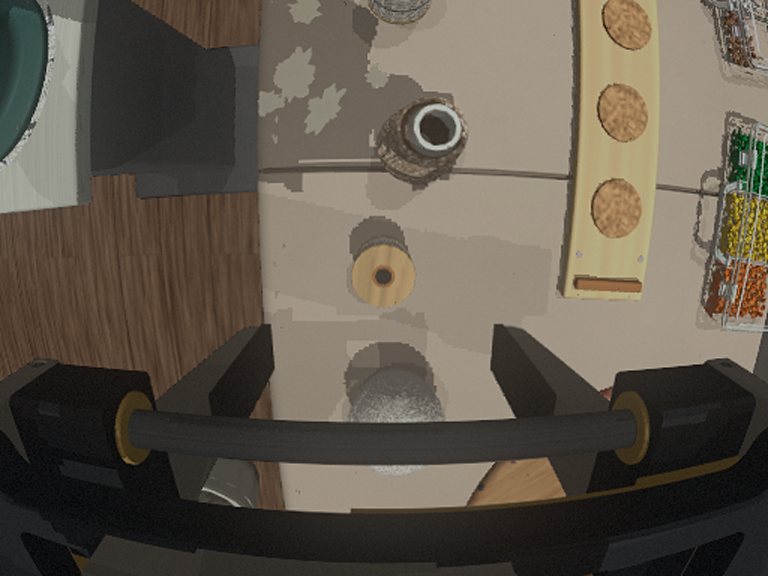

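The 50 spool's top is at (383,276) in the 1.5x wrist view, the cone ring at (437,127) and marks d and c at (616,208) and (622,112). I'll locate these to settle the 3 mm disagreement.

```bash
cat > wr.py <<'E'
from m import *
def wray(im,s,u,v,z):
    x,y=(u-im['cx'])/im['fx'],(v-im['cy'])/im['fy']; r=np.hypot(x,y); d=np.array([x/r*np.sin(r),y/r*np.sin(r),np.cos(r)])
    H=np.array(im['hand_eye']); R=np.array(s['orientation']); p=np.array(s['tool_pos'])
    c=R@H[:3,3]+p; d=R@H[:3,:3]@d; return c+d*(z-c[2])/d[2]
def wloc(im,s,u,v,lo,hi,z,w):
    e=blob(im,u,v,lo,hi,w); return np.round(wray(im,s,*e[0],z)[:2],4),np.round(e[1],1)
W=((12,100,90),(26,255,255)); C=((10,125,90),(19,255,255)); G=((0,0,110),(180,42,255))
E
python3 - <<'E'
from wr import *
s=robot.sense(); im=cam('wrist'); print(s['tool_pos'])
for n,u,v,c,z,w in(('50',383,276,W,.05,26),('cone',437,127,G,.15,20),('d',616,208,C,.019,24),('c',622,112,C,.019,24)): print(n,*wloc(im,s,u/1.5,v/1.5,*c,z,w))
E
```

```text
[ 0.44886159 -0.21784575  0.20042649]
50 [ 0.4526 -0.22  ] [14.9 22.8]
cone [ 0.4773 -0.1217] [31.7 32.7]Traceback (most recent call last):
  File "<stdin>", line 3, in <module>
  File "wr.py", line 7, in wloc
    e=blob(im,u,v,lo,hi,w); return np.round(wray(im,s,*e[0],z)[:2],4),np.round(e[1],1)
  File "m.py", line 9, in blob
    c=max(cs,key=cv2.contourArea); h=cv2.convexHull(c); return cv2.fitEllipse(h if len(h)>=6 else c)
ValueError: max() iterable argument is empty
```

```bash
python3 - <<'E'
from wr import *
s=robot.sense(); im=cam('wrist'); print(s['tool_pos'])
hsv=cv2.cvtColor(im['color'],cv2.COLOR_RGB2HSV)
for p in((370,285),(400,285),(610,208),(625,205),(622,112),(590,208),(330,270)): print(p,hsv[int(p[1]/1.5),int(p[0]/1.5)])
W=((10,75,80),(28,255,255)); C=((10,105,80),(18,255,255))
for n,u,v,c,z,w in(('50',383,276,W,.05,24),('d',616,208,C,.019,20),('c',622,112,C,.019,21),('b',626,22,C,.019,21)): print(n,*wloc(im,s,u/1.5,v/1.5,*c,z,w))
E
```

```text
[ 0.44803943 -0.21976323  0.20035736]
(370, 285) [ 18  99 159]
(400, 285) [ 18 100 164]
(610, 208) [ 16 113 176]
(625, 205) [ 16 116 160]
(622, 112) [ 16 116 171]
(590, 208) [ 22  84 182]
(330, 270) [ 17  45 154]
50 [ 0.4517 -0.2207] [38.9 42.9]
d [ 0.6541 -0.1663] [32. 36.]
c [ 0.6578 -0.0806] [31.3 38. ]
b [0.6659 0.0062] [27.7 39.3]
```

Everything agrees to within 2–4 mm. Descending on the 50 spool.

```bash
python3 -m inch '[[0.2,0,-5],[0.2,0,-9],[0.2,0,-13],[0.2,0,-16],[0.2,0,-18.3],[0.2,0,-18.3],[0.2,0,-18.3]]' 9.19 || python3 -m inch '[[0.2,0,-5,0,0,0],[0.2,0,-9,0,0,0],[0.2,0,-13,0,0,0],[0.2,0,-16,0,0,0],[0.2,0,-18.3,0,0,0],[0.2,0,-18.3,0,0,0],[0.2,0,-18.3,0,0,0]]' 9.19
```

```text
time: 1.95
tool_pos: [0.4497, -0.2212, 0.0177]
orientation: [[0.003, 1.0, -0.001], [1.0, -0.003, -0.0], [-0.0, -0.001, -1.0]]
force: [-0.1, -0.5, 0.7]
gripper_width: 0.0919$[0]: bad value
```

```bash
python3 -m inch '[[0,0,0,0,0,0],[0,0,0,0,0,0],[0,0,0,0,0,0],[0,0,0,0,0,0],[0,0,0,0,0,0],[0,0,0,0,0,0],[0,0,0,0,0,0],[0,0,0,0,0,0]]' 2.0
```

```text
time: 2.75
tool_pos: [0.4504, -0.2201, 0.0178]
orientation: [[0.001, 1.0, 0.0], [1.0, -0.001, -0.0], [-0.0, 0.0, -1.0]]
force: [0.1, -0.4, 2.8]
gripper_width: 0.0466
```

Gripped at 46.6 mm. Lift and carry to d.

```bash
python3 -m inch '[[0,0,3,0,0,0],[0,0,7,0,0,0],[4,1,9,0,0,0],[8,2.1,9,0,0,0],[12,3.2,9,0,0,0],[16,4.3,9,0,0,0],[19,5.2,9,0,0,0],[20.2,5.5,9,0,0,0],[20.2,5.5,9,0,0,0],[20.2,5.5,9,0,0,0]]'
python3 -m inch '[[0,0,0,0,0,0],[0,0,0,0,0,0],[0,0,0,0,0,0]]'
python3 - <<'E'
from h import *
s=robot.sense(); im=cam('wrist'); save(im,'w2.png',1.5)
im=cam('scene'); save(im,'s2.png',1.5); print(s['tool_pos'],s['gripper_width'])
E
```

```text
time: 3.75
tool_pos: [0.6504, -0.1657, 0.1067]
orientation: [[0.001, 1.0, -0.003], [1.0, -0.001, -0.0], [-0.0, -0.003, -1.0]]
force: [-0.3, -0.3, -2.1]
gripper_width: 0.0466
time: 4.05
tool_pos: [0.6515, -0.1658, 0.1079]
orientation: [[0.002, 1.0, -0.0], [1.0, -0.002, -0.001], [-0.001, -0.0, -1.0]]
force: [0.4, 0.2, -1.3]
gripper_width: 0.0468
[ 0.65150649 -0.16583034  0.10791539] 0.04676967547990412
```

View pics/w2.png

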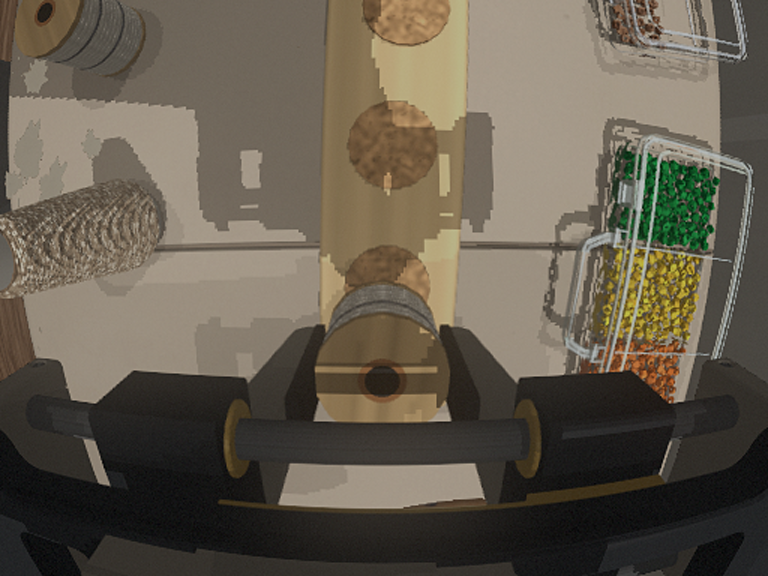

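View pics/s2.png

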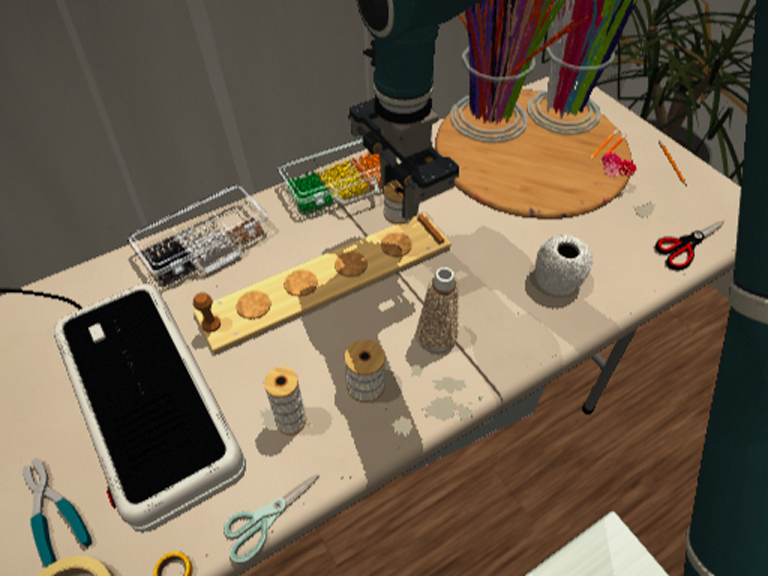

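The held spool is upright with its hole at (381,380); mark c is at (393,145).

```bash
python3 - <<'E'
from wr import *
s=robot.sense(); im=cam('wrist')
print(s['tool_pos'],wray(im,s,381/1.5,380/1.5,.14),wray(im,s,393/1.5,145/1.5,.019),wray(im,s,405/1.5,5/1.5,.019))
E
```

```text
[ 0.65186961 -0.16545729  0.10789712] [ 0.6518172  -0.16406783  0.14      ] [ 0.65859595 -0.07867158  0.019     ] [0.66579521 0.00762634 0.019     ]
```

```bash
python3 -m inch '[[0.1,-0.1,-3,0,0,0],[0.1,-0.1,-5.5,0,0,0],[0.1,-0.1,-6.5,0,0,0],[0.1,-0.1,-6.9,0,0,0],[0.1,-0.1,-7.0,0,0,0],[0.1,-0.1,-7.0,0,0,0],[0.1,-0.1,-7.0,0,0,0]]'
```

```text
time: 4.9
tool_pos: [0.654, -0.1661, 0.0389]
orientation: [[0.001, 1.0, 0.002], [1.0, -0.001, -0.001], [-0.001, 0.002, -1.0]]
force: [0.4, -0.6, -2.5]
gripper_width: 0.0465
```

```bash
python3 -m inch '[[0,0,-0.1,0,0,0],[0,0,-0.1,0,0,0],[0,0,-0.1,0,0,0]]'; python3 -m inch '[[0,0,0,0,0,0],[0,0,0,0,0,0],[0,0,0,0,0,0],[0,0,0,0,0,0],[0,0,0,0,0,0]]' 9
```

```text
time: 5.2
tool_pos: [0.6533, -0.1661, 0.0369]
orientation: [[0.001, 1.0, 0.0], [1.0, -0.001, -0.0], [-0.0, 0.0, -1.0]]
force: [0.5, 0.0, -0.1]
gripper_width: 0.0461
time: 5.7
tool_pos: [0.6532, -0.166, 0.0366]
orientation: [[0.001, 1.0, 0.0], [1.0, -0.001, -0.0], [-0.0, 0.0, -1.0]]
force: [-0.4, -0.3, 0.1]
gripper_width: 0.0844
```

```bash
python3 -m inch '[[0,0,4,0,0,0],[0,0,8,0,0,0],[0,0,12.5,0,0,0],[-3,3,16.3,0,0,0],[-6.5,6,16.3,0,0,0],[-10,9,16.3,0,0,0],[-13,12,16.3,0,0,0],[-16,15,16.3,0,0,0],[-19.1,17.7,16.3,0,0,0],[-19.1,17.7,16.3,0,0,0]]' 9.19
python3 -m inch '[[0,0,0,0,0,0],[0,0,0,0,0,0],[0,0,0,0,0,0]]'
python3 - <<'E'
from h import *
s=robot.sense(); im=cam('wrist'); save(im,'w3.png',1.5); np.savez('w3.npz',**im,**{k:s[k] for k in('tool_pos','orientation')})
im=cam('scene'); save(im,'s3.png',1.5);im=cam('top'); save(im,'t3.png',1.5); print(s['tool_pos'],s['time'])
E
```

```text
time: 6.7
tool_pos: [0.4586, 0.0144, 0.1998]
orientation: [[-0.006, 1.0, -0.001], [1.0, 0.006, -0.001], [-0.001, -0.001, -1.0]]
force: [-0.3, 0.2, -0.4]
gripper_width: 0.0917
time: 7.0
tool_pos: [0.463, 0.0101, 0.1995]
orientation: [[0.003, 1.0, 0.0], [1.0, -0.003, 0.0], [0.0, 0.0, -1.0]]
force: [0.3, -0.5, 0.2]
gripper_width: 0.0918
[0.46298745 0.01009168 0.19952133] 7.0
```

View pics/w3.png

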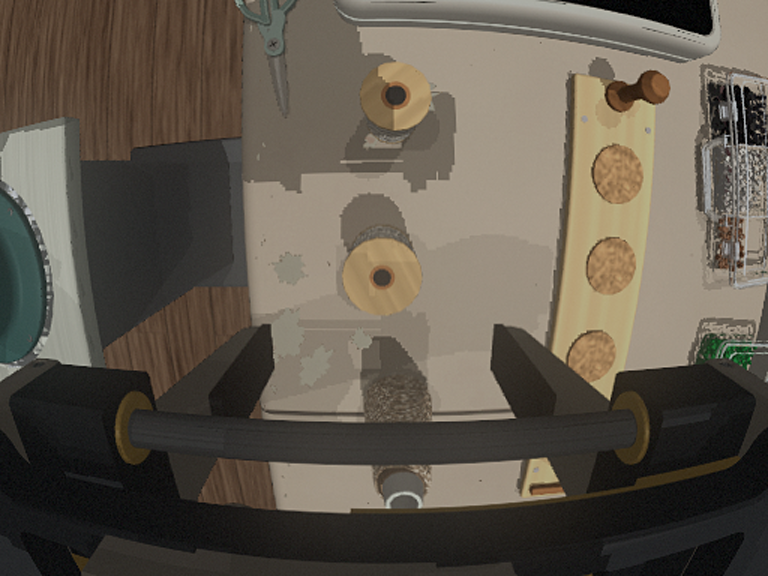

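View pics/t3.png

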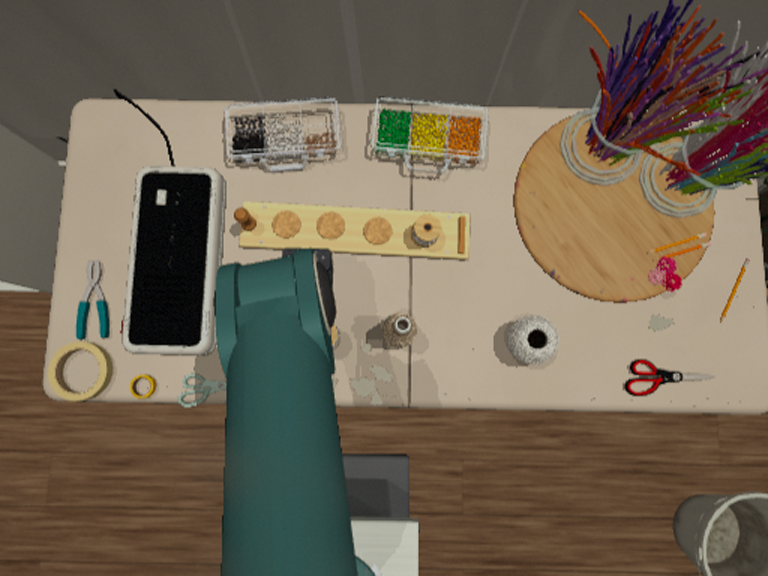

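Spool 50 stands on d, with its top at about (428,229) in the top view. Spool 80's top is at (382,277) in the wrist view. Measuring both.

```bash
python3 - <<'E'
from wr import *
s=robot.sense(); im=cam('wrist'); W=((10,75,80),(28,255,255)); C=((10,105,80),(18,255,255)); print(s['tool_pos'])
for n,u,v,c,z,w in(('80',382,277,W,.08,28),('110',395,97,W,.11,25),('a',617,173,C,.019,21),('b',611,266,C,.019,21)): print(n,*wloc(im,s,u/1.5,v/1.5,*c,z,w))
print('holes',wray(im,s,382/1.5,277/1.5,.08),wray(im,s,396/1.5,95/1.5,.11))
t=cam('top'); sc=cam('scene')
c=t['color'][:,:,::-1][135:175,260:310];c2=sc['color'][:,:,::-1][135:185,240:290]
a=np.hstack([cv2.resize(c,(400,320),interpolation=0),cv2.resize(c2,(320,320),interpolation=0)]); cv2.imwrite('pics/d3.png',a)
E
```

```text
[0.46257673 0.01049959 0.19935858]
80 [0.4641 0.012 ] [51.8 53.1]
110 [0.4717 0.1253] [45.8 47.6]
a [0.6666 0.0881] [32.7 39.7]
b [0.6661 0.0073] [31.9 38.4]
holes [0.46293952 0.01250434 0.08      ] [0.47107085 0.1269215  0.11      ]
```

View pics/d3.png

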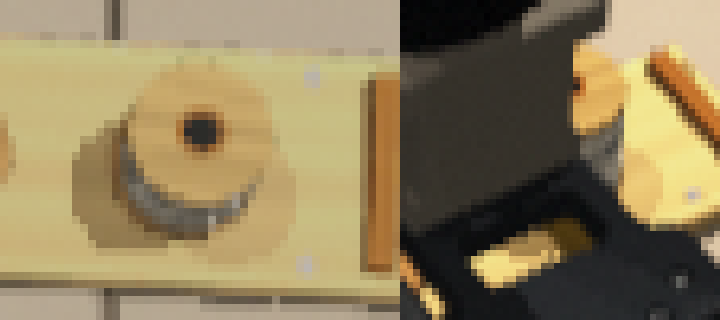

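```bash
python3 - <<'E'
from h import *
T=dict(np.load('top0.npz')); print(ray(T,285.0,150.9,.069),ray(T,283.4,156.4,.019))
E
python3 -m inch '[[0.1,0.1,-5,0,0,0],[0.1,0.1,-9,0,0,0],[0.1,0.1,-12,0,0,0],[0.1,0.1,-14,0,0,0],[0.1,0.1,-15,0,0,0],[0.1,0.1,-15,0,0,0],[0.1,0.1,-15,0,0,0],[0.1,0.1,-15,0,0,0]]'
```

```text
[ 0.65415094 -0.16567253  0.069     ] [ 0.65123522 -0.16570544  0.019     ]
time: 8.1
tool_pos: [0.4642, 0.0121, 0.0507]
orientation: [[0.001, 1.0, 0.002], [1.0, -0.001, -0.0], [-0.0, 0.002, -1.0]]
force: [-0.1, -1.0, 0.5]
gripper_width: 0.0919
```

By the top camera, spool 50 is within 3 mm of d's centre, and the top frame matches the TCP. Gripping the 80.

```bash
python3 -m inch '[[0,0,0,0,0,0],[0,0,0,0,0,0],[0,0,0,0,0,0],[0,0,0,0,0,0],[0,0,0,0,0,0],[0,0,0,0,0,0],[0,0,0,0,0,0]]' 2.0
```

```text
time: 8.8
tool_pos: [0.4631, 0.012, 0.0496]
orientation: [[0.001, 1.0, -0.0], [1.0, -0.001, -0.0], [-0.0, -0.0, -1.0]]
force: [-0.7, 0.3, 1.4]
gripper_width: 0.0525
```

```bash
python3 -m inch '[[0,0,3,0,0,0],[0,0,7,0,0,0],[4,-1.5,9,0,0,0],[8,-3.5,9,0,0,0],[12,-5.5,9,0,0,0],[16,-7.5,9,0,0,0],[18.5,-9,9,0,0,0],[19.1,-9.2,9,0,0,0],[19.1,-9.2,9,0,0,0],[19.1,-9.2,9,0,0,0]]'
python3 -m inch '[[0,0,0,0,0,0],[0,0,0,0,0,0],[0,0,0,0,0,0]]'
python3 - <<'E'
from h import *
s=robot.sense(); im=cam('wrist'); save(im,'w4.png',1.5); print(s['tool_pos'],s['gripper_width'])
E
```

```text
time: 9.8
tool_pos: [0.6528, -0.0787, 0.1391]
orientation: [[-0.001, 1.0, -0.002], [1.0, 0.001, 0.001], [0.001, -0.002, -1.0]]
force: [-0.4, -0.2, -1.3]
gripper_width: 0.0526
time: 10.1
tool_pos: [0.6538, -0.0796, 0.14]
orientation: [[0.0, 1.0, 0.0], [1.0, -0.0, -0.0], [-0.0, 0.0, -1.0]]
force: [0.5, 0.2, -0.9]
gripper_width: 0.0525
[ 0.65380636 -0.07963495  0.13997682] 0.05253556537588179
```

View pics/w4.png

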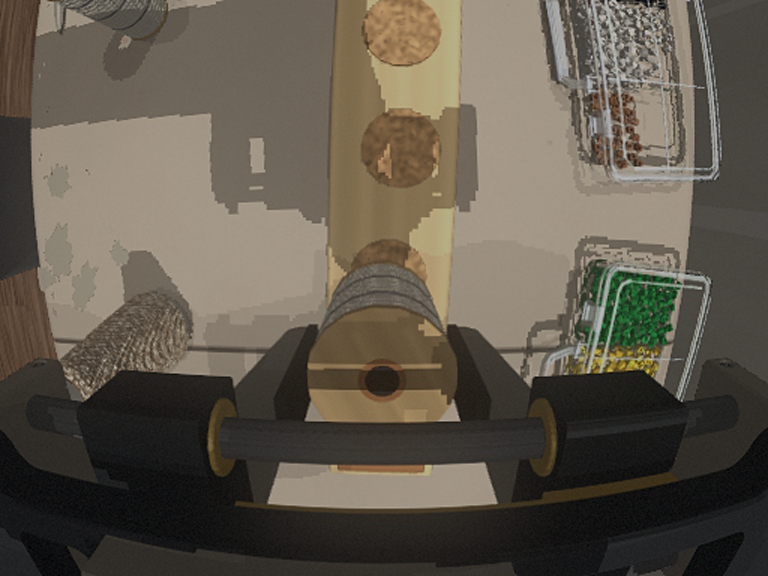

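The 80 is held upright, with its hole at (381,380). Lowering.

```bash
python3 -m inch '[[0,-0.1,-3,0,0,0],[0,-0.1,-5.5,0,0,0],[0,-0.1,-6.5,0,0,0],[0,-0.1,-7.0,0,0,0],[0,-0.1,-7.1,0,0,0],[0,-0.1,-7.1,0,0,0],[0,-0.1,-7.1,0,0,0],[0,-0.1,-7.1,0,0,0]]'; python3 -m inch '[[0,0,0,0,0,0],[0,0,0,0,0,0],[0,0,0,0,0,0],[0,0,0,0,0,0],[0,0,0,0,0,0]]' 9.19
```

```text
time: 10.95
tool_pos: [0.6546, -0.0811, 0.0693]
orientation: [[0.001, 1.0, 0.001], [1.0, -0.001, -0.0], [-0.0, 0.001, -1.0]]
force: [-0.4, 0.0, -0.7]
gripper_width: 0.0525
time: 11.45
tool_pos: [0.6542, -0.081, 0.0686]
orientation: [[0.001, 1.0, 0.0], [1.0, -0.001, -0.0], [-0.0, 0.0, -1.0]]
force: [1.0, -0.4, 0.1]
gripper_width: 0.09
```

```bash
python3 -m inch '[[0,0,4,0,0,0],[0,0,8.5,0,0,0],[0,1,12,0,0,0],[-3,4,13.1,0,0,0],[-6.5,7,13.1,0,0,0],[-9.5,10.5,13.1,0,0,0],[-12.5,14,13.1,0,0,0],[-15.5,17.5,13.1,0,0,0],[-18.5,20.6,13.1,0,0,0],[-18.5,20.6,13.1,0,0,0]]' 9.19
python3 -m inch '[[0,0,0,0,0,0],[0,0,0,0,0,0],[0,0,0,0,0,0]]'
python3 - <<'E'
from wr import *
s=robot.sense(); im=cam('wrist'); save(im,'w5.png',1.5)
t=cam('top'); save(t,'t5.png',1.5); print(s['tool_pos'],s['time'])
e=blob(im,382/1.5,285/1.5,(10,75,80),(28,255,255),28); print(e,wray(im,s,*e[0],.11))
E
```

```text
time: 12.45
tool_pos: [0.4653, 0.1296, 0.2001]
orientation: [[-0.008, 1.0, -0.0], [1.0, 0.008, 0.0], [0.0, -0.0, -1.0]]
force: [0.1, 0.3, 0.3]
gripper_width: 0.0919
time: 12.75
tool_pos: [0.47, 0.1239, 0.1995]
orientation: [[0.003, 1.0, 0.0], [1.0, -0.003, -0.0], [-0.0, 0.0, -1.0]]
force: [0.1, -0.2, 0.5]
gripper_width: 0.0918
[0.46999981 0.12389677 0.19948867] 12.75
((256.5523681640625, 191.41970825195312), (44.40690231323242, 45.53955078125), 86.99754333496094) [0.47208567 0.12661987 0.11      ]
```

View pics/w5.png

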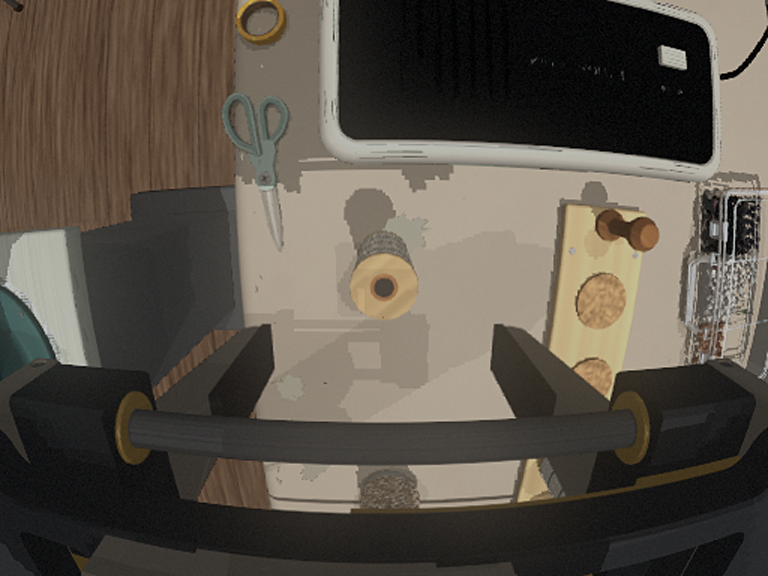

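View pics/t5.png

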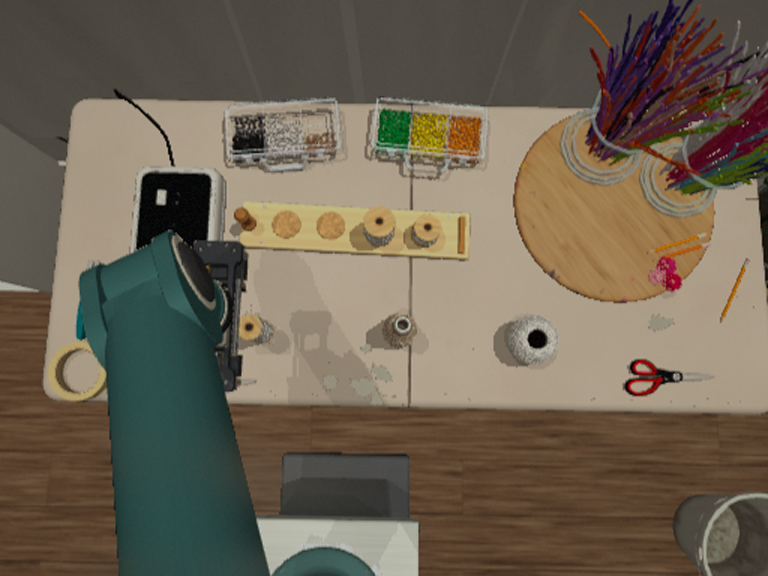

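The 80 stands on c, and the 110's top is at (384,287) in the wrist view. Descending and gripping it.

```bash
python3 -m inch '[[0.1,0.1,-4,0,0,0],[0.1,0.1,-8,0,0,0],[0.1,0.1,-11,0,0,0],[0.1,0.1,-12.5,0,0,0],[0.1,0.1,-13,0,0,0],[0.1,0.1,-13,0,0,0],[0.1,0.1,-13,0,0,0],[0.1,0.1,-13,0,0,0]]'
python3 -m inch '[[0,0,0,0,0,0],[0,0,0,0,0,0],[0,0,0,0,0,0],[0,0,0,0,0,0],[0,0,0,0,0,0],[0,0,0,0,0,0],[0,0,0,0,0,0],[0,0,0,0,0,0]]' 2.0
```

```text
time: 13.65
tool_pos: [0.4711, 0.1261, 0.0706]
orientation: [[0.001, 1.0, 0.002], [1.0, -0.001, 0.0], [0.0, 0.002, -1.0]]
force: [0.9, 0.6, -0.0]
gripper_width: 0.0921
time: 14.45
tool_pos: [0.4702, 0.126, 0.0696]
orientation: [[0.001, 1.0, 0.0], [1.0, -0.001, -0.0], [-0.0, 0.0, -1.0]]
force: [-0.8, -0.5, -1.0]
gripper_width: 0.0406
```

```bash
python3 -m inch '[[0,0,3,0,0,0],[0,0,7,0,0,0],[4,-2,9,0,0,0],[8,-4.5,9,0,0,0],[12,-7,9,0,0,0],[15.5,-9.5,9,0,0,0],[18,-11.5,9,0,0,0],[19.2,-12,9,0,0,0],[19.2,-12,9,0,0,0],[19.2,-12,9,0,0,0]]'
python3 -m inch '[[0,0,0,0,0,0],[0,0,0,0,0,0],[0,0,0,0,0,0]]'
python3 - <<'E'
from wr import *
s=robot.sense(); im=cam('wrist'); save(im,'w6.png',1.5); print(s['tool_pos'],s['gripper_width'])
im=cam('scene'); save(im,'s6.png',1.5)
E
```

```text
time: 15.45
tool_pos: [0.6612, 0.0068, 0.1589]
orientation: [[0.0, 1.0, -0.002], [1.0, -0.0, 0.001], [0.001, -0.002, -1.0]]
force: [0.1, 0.7, -0.6]
gripper_width: 0.0403
time: 15.75
tool_pos: [0.6617, 0.0066, 0.1599]
orientation: [[-0.0, 1.0, 0.0], [1.0, 0.0, -0.0], [-0.0, 0.0, -1.0]]
force: [0.1, 0.8, -1.5]
gripper_width: 0.0406
[0.66174295 0.00662168 0.15990943] 0.0405994256123059
```

View pics/w6.png

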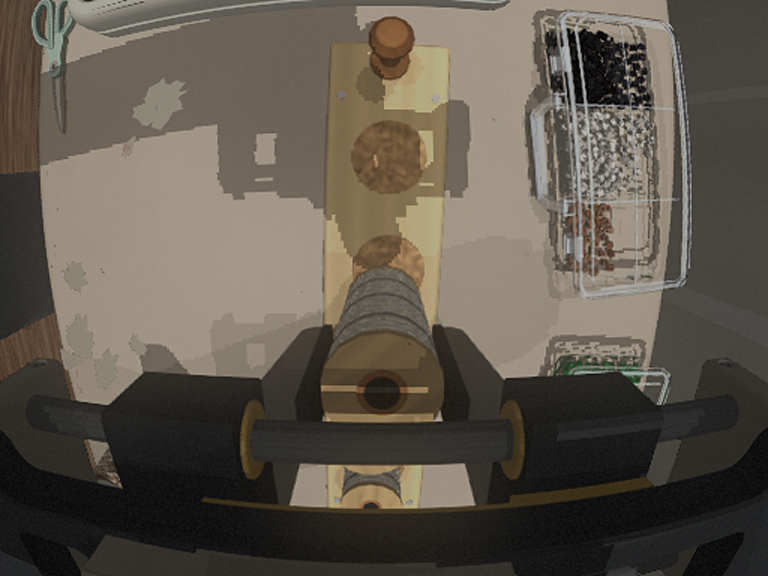

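View pics/s6.png

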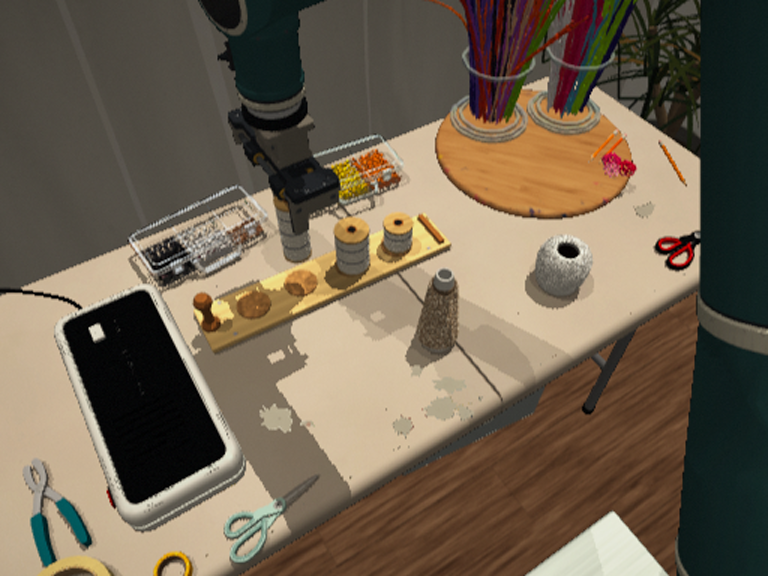

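The 110 is upright above b, and the 80 and 50 stand well on their marks. Lowering.

```bash
python3 -m inch '[[0.1,-0.1,-3,0,0,0],[0.1,-0.1,-5.5,0,0,0],[0.1,-0.1,-6.5,0,0,0],[0.1,-0.1,-7.0,0,0,0],[0.1,-0.1,-7.1,0,0,0],[0.1,-0.1,-7.1,0,0,0],[0.1,-0.1,-7.1,0,0,0],[0.1,-0.1,-7.1,0,0,0]]'; python3 -m inch '[[0,0,0,0,0,0],[0,0,0,0,0,0],[0,0,0,0,0,0],[0,0,0,0,0,0],[0,0,0,0,0,0]]' 9.19
```

```text
time: 16.65
tool_pos: [0.6636, 0.005, 0.0894]
orientation: [[0.001, 1.0, 0.001], [1.0, -0.001, -0.0], [-0.0, 0.001, -1.0]]
force: [0.4, 0.3, -0.8]
gripper_width: 0.0402
time: 17.15
tool_pos: [0.6632, 0.005, 0.0886]
orientation: [[0.001, 1.0, 0.0], [1.0, -0.001, -0.0], [-0.0, 0.0, -1.0]]
force: [0.4, 0.8, -0.7]
gripper_width: 0.0782
```

```bash
python3 -m inch '[[0,0,4,0,0,0],[0,0,8.5,0,0,0],[0,0,12.2,0,0,0],[-3.5,-2,12.2,0,0,0],[-7,-4.5,12.2,0,0,0],[-11,-7,12.2,0,0,0],[-14.5,-9.5,12.2,0,0,0],[-17.5,-11.7,12.2,0,0,0],[-18.9,-12.7,12.2,0,0,0],[-18.9,-12.7,12.2,0,0,0]]' 9.19
python3 -m inch '[[0,0,0,0,0,0],[0,0,0,0,0,0],[0,0,0,0,0,0]]'
python3 - <<'E'
from wr import *
s=robot.sense(); im=cam('wrist'); save(im,'w7.png',1.5); np.savez('w7.npz',**im,**{k:s[k] for k in('tool_pos','orientation')})
t=cam('top'); save(t,'t7.png',1.5); print(s['tool_pos'],s['time'])
E
```

```text
time: 18.15
tool_pos: [0.4723, -0.124, 0.2108]
orientation: [[0.005, 1.0, -0.001], [1.0, -0.005, -0.002], [-0.002, -0.001, -1.0]]
force: [0.3, 0.1, 0.8]
gripper_width: 0.0921
time: 18.45
tool_pos: [0.4751, -0.1209, 0.2105]
orientation: [[-0.001, 1.0, 0.0], [1.0, 0.001, 0.001], [0.001, 0.0, -1.0]]
force: [-0.0, -0.3, 0.1]
gripper_width: 0.0921
[ 0.47505403 -0.1209344   0.21052676] 18.45
```

View pics/w7.png

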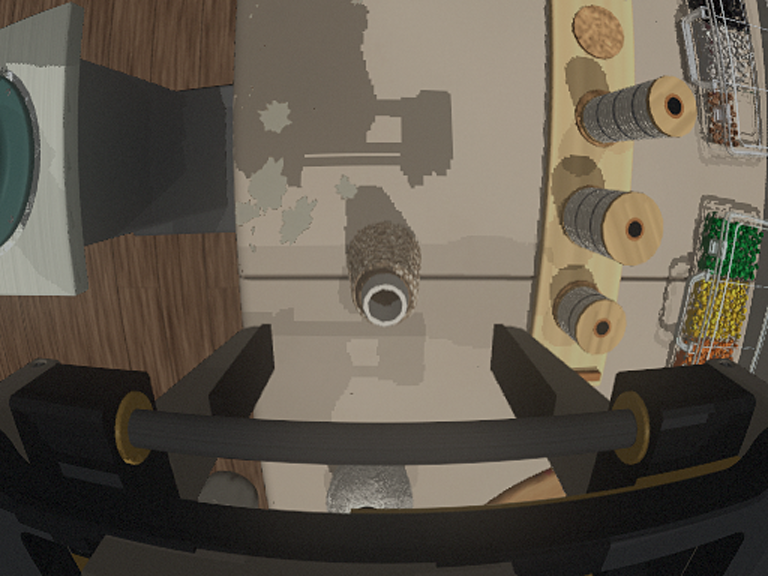

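View pics/t7.png

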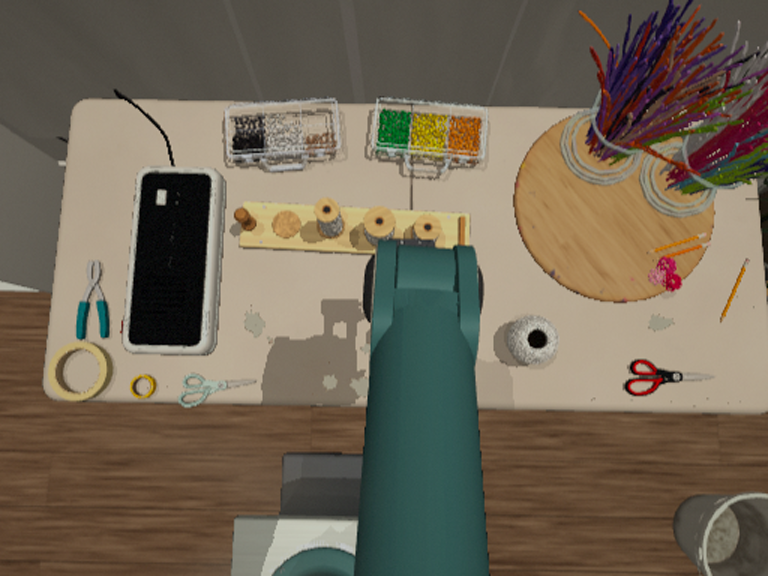

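All three spools stand on their marks. The cone's ring is at (384,305) in the wrist view.

```bash
python3 - <<'E'
from wr import *
im=dict(np.load('w7.npz')); print(wray(im,im,384/1.5,305/1.5,.15))
E
python3 -m inch '[[0,0,-4,0,0,0],[0,0,-8,0,0,0],[0,0,-11,0,0,0],[0,0,-12.3,0,0,0],[0,0,-12.4,0,0,0],[0,0,-12.4,0,0,0],[0,0,-12.4,0,0,0],[0,0,-12.4,0,0,0]]'
```

```text
[ 0.47651402 -0.12061799  0.15      ]
time: 19.35
tool_pos: [0.4752, -0.1223, 0.0879]
orientation: [[0.001, 1.0, 0.003], [1.0, -0.001, -0.001], [-0.001, 0.003, -1.0]]
force: [-0.9, 0.5, 0.2]
gripper_width: 0.0917
```

```bash
python3 -m inch '[[0,0.05,-0.1,0,0,0],[0,0.05,-0.1,0,0,0],[0,0.05,-0.1,0,0,0],[0,0.05,-0.1,0,0,0],[0,0.05,-0.1,0,0,0],[0,0.05,-0.1,0,0,0],[0,0.05,-0.1,0,0,0],[0,0.05,-0.1,0,0,0],[0,0.05,-0.1,0,0,0],[0,0.05,-0.1,0,0,0]]' 2.0
python3 -m inch '[[0,0,0.5,0,0,0],[0,0,1,0,0,0],[0,0,2,0,0,0],[0,0,2,0,0,0],[0,0,2,0,0,0]]'
python3 - <<'E'
from wr import *
s=robot.sense(); im=cam('wrist'); save(im,'w8.png',1.5);im=cam('scene'); save(im,'s8.png',1.5)
E
```

```text
time: 20.35
tool_pos: [0.4742, -0.1215, 0.0856]
orientation: [[0.001, 1.0, 0.0], [1.0, -0.001, -0.0], [-0.0, 0.0, -1.0]]
force: [-0.6, -0.5, -0.0]
gripper_width: 0.048
time: 20.85
tool_pos: [0.4744, -0.1217, 0.1061]
orientation: [[0.001, 1.0, 0.001], [1.0, -0.001, -0.0], [-0.0, 0.001, -1.0]]
force: [-1.3, -1.0, -1.6]
gripper_width: 0.0477
```

View pics/w8.png

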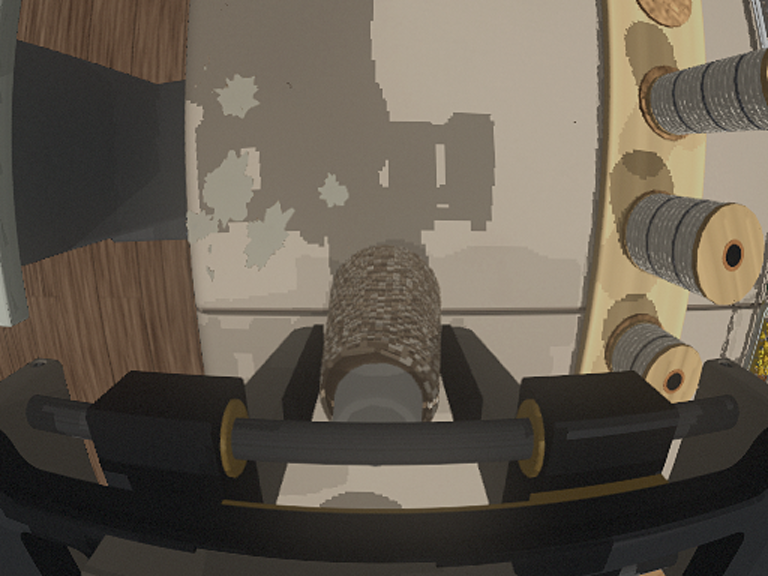

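View pics/s8.png

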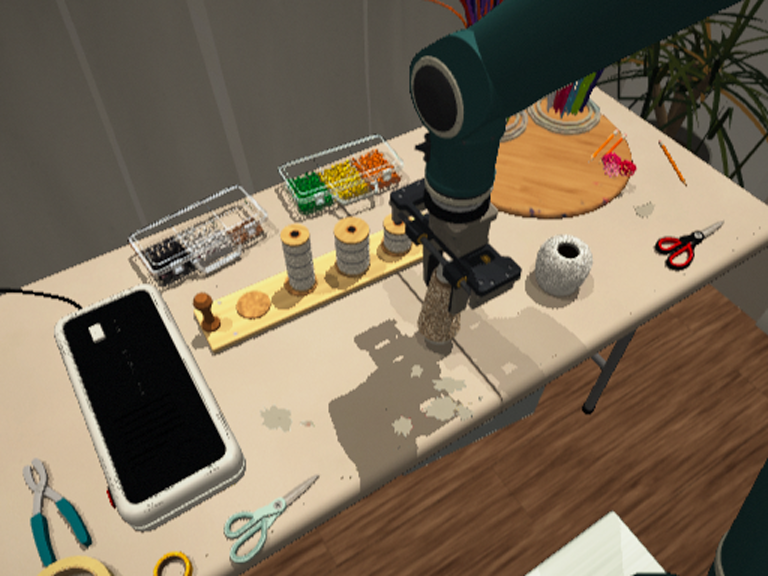

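The cone is lifted and upright, though the grip is at 48 mm, wider than the 40 expected. I'll carry it gently, first along y on the robot's side and then in over mark a.

```bash
python3 -m inch '[[0,0,1,0,0,0],[0,0,2.5,0,0,0],[0,0,4.5,0,0,0],[0,1,6,0,0,0],[0,3,7,0,0,0],[0,5.5,7,0,0,0],[0,8,7,0,0,0],[0,10,7,0,0,0],[0,11,7,0,0,0],[0,11,7,0,0,0]]'
python3 -m inch '[[0,1,0,0,0,0],[0,3,0,0,0,0],[1,5,0,0,0,0],[2.5,7,0,0,0,0],[4.5,8.7,0,0,0,0],[7,9.6,0,0,0,0],[9.5,9.9,0,0,0,0],[12,9.9,0,0,0,0],[14.5,9.9,0,0,0,0],[16.5,9.9,0,0,0,0]]'
python3 -m inch '[[1.2,0,0,0,0,0],[2.1,0,0,0,0,0],[2.3,0,0,0,0,0],[2.3,0,0,0,0,0],[2.3,0,0,0,0,0],[2.3,0,0,0,0,0]]'
python3 - <<'E'
from wr import *
s=robot.sense(); im=cam('wrist'); save(im,'w9.png',1.5);im=cam('scene'); save(im,'s9.png',1.5)
E
```

```text
time: 21.95
tool_pos: [0.4742, -0.0103, 0.176]
orientation: [[-0.002, 1.0, 0.0], [1.0, 0.002, 0.0], [0.0, 0.0, -1.0]]
force: [0.4, -0.8, -1.0]
gripper_width: 0.0476
time: 22.95
tool_pos: [0.6405, 0.0864, 0.175]
orientation: [[0.003, 1.0, -0.0], [1.0, -0.003, -0.0], [-0.0, -0.0, -1.0]]
force: [0.6, -0.6, -0.1]
gripper_width: 0.0478
time: 23.55
tool_pos: [0.6617, 0.0875, 0.1758]
orientation: [[0.001, 1.0, -0.0], [1.0, -0.001, -0.0], [-0.0, -0.0, -1.0]]
force: [-0.5, 0.4, -1.0]
gripper_width: 0.0472
```

View pics/w9.png

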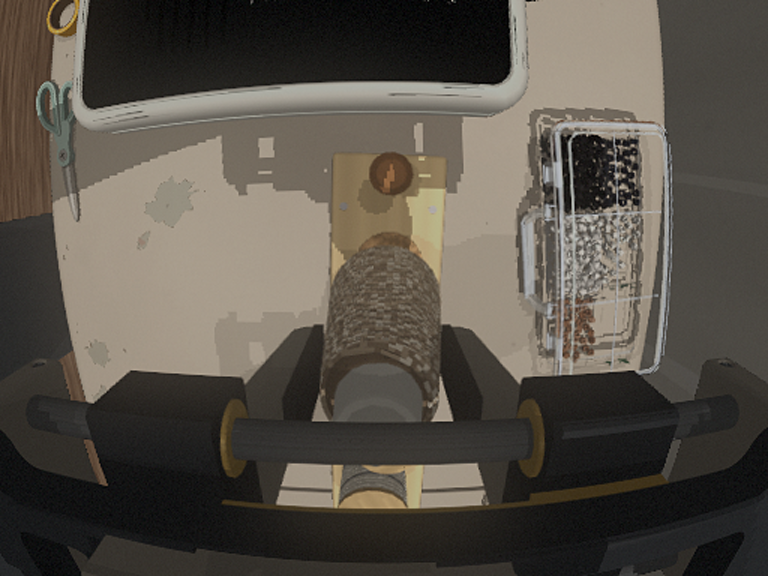

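View pics/s9.png

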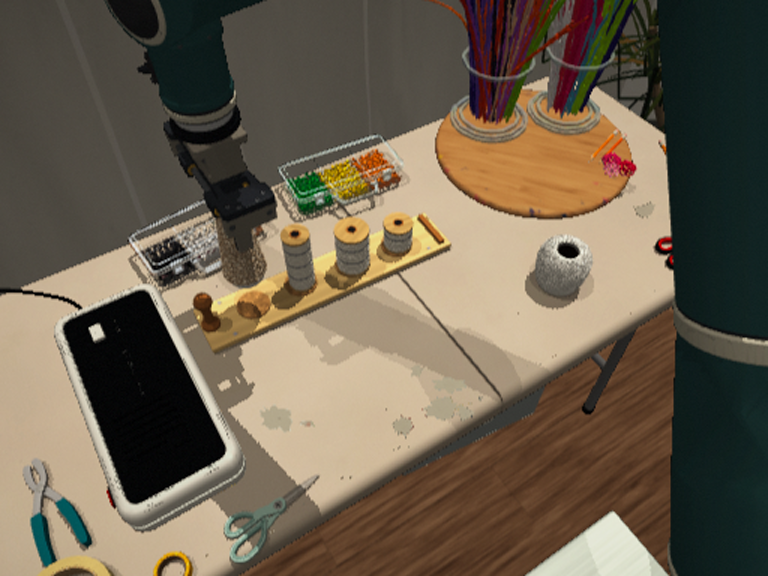

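The cone hasn't slipped or tilted: it looks the same in the wrist view as before the carry. Lowering to TCP z ≈ 0.1046.

```bash
python3 -m inch '[[0.05,0,-2.5,0,0,0],[0.05,0,-5,0,0,0],[0.05,0,-6.3,0,0,0],[0.05,0,-6.8,0,0,0],[0.05,0,-7.0,0,0,0],[0.05,0,-7.1,0,0,0],[0.05,0,-7.1,0,0,0],[0.05,0,-7.1,0,0,0]]'
```

```text
time: 24.45
tool_pos: [0.6632, 0.0876, 0.1055]
orientation: [[0.001, 1.0, 0.001], [1.0, -0.001, 0.0], [0.0, 0.001, -1.0]]
force: [-0.5, 0.1, -1.4]
gripper_width: 0.0477
```

```bash
python3 -m inch '[[0,0,-0.05,0,0,0],[0,0,-0.05,0,0,0],[0,0,-0.05,0,0,0]]'; python3 -m inch '[[0,0,0,0,0,0],[0,0,0,0,0,0],[0,0,0,0,0,0],[0,0,0,0,0,0],[0,0,0,0,0,0],[0,0,0,0,0,0]]' 9.19
python3 -m inch '[[0,0,2,0,0,0],[0,0,5,0,0,0],[0,0,9,0,0,0],[0,0,12,0,0,0],[-4,0,12,0,0,0],[-9,0,12,0,0,0],[-14,0,12,0,0,0],[-19,0,12,0,0,0],[-19,0,12,0,0,0],[-19,0,12,0,0,0]]'
python3 -m inch '[[0,4,0,0,0,0],[0,8,0,0,0,0],[0,12,0,0,0,0],[0,16,0,0,0,0],[0,20,0,0,0,0],[0,20,0,0,0,0]]'
python3 - <<'E'
from wr import *
im=cam('top'); save(im,'t10.png',1.5); np.savez('t10.npz',**im)
im=cam('scene'); save(im,'s10.png',1.5); np.savez('s10.npz',**im)
E
```

```text
time: 24.75
tool_pos: [0.6631, 0.0876, 0.1047]
orientation: [[0.001, 1.0, 0.001], [1.0, -0.001, 0.0], [0.0, 0.001, -1.0]]
force: [-0.2, -1.2, 1.4]
gripper_width: 0.0476
time: 25.35
tool_pos: [0.6626, 0.0875, 0.104]
orientation: [[0.001, 1.0, -0.0], [1.0, -0.001, -0.0], [-0.0, -0.0, -1.0]]
force: [-0.2, -0.5, 0.3]
gripper_width: 0.0912
time: 26.35
tool_pos: [0.4726, 0.0872, 0.2248]
orientation: [[0.001, 1.0, 0.002], [1.0, -0.001, -0.001], [-0.001, 0.002, -1.0]]
force: [0.8, -0.5, 0.1]
gripper_width: 0.092
time: 26.95
tool_pos: [0.4726, 0.2945, 0.2244]
orientation: [[-0.006, 1.0, -0.0], [1.0, 0.006, 0.006], [0.006, -0.0, -1.0]]
force: [0.2, 0.8, 0.2]
gripper_width: 0.092
```

View pics/t10.png

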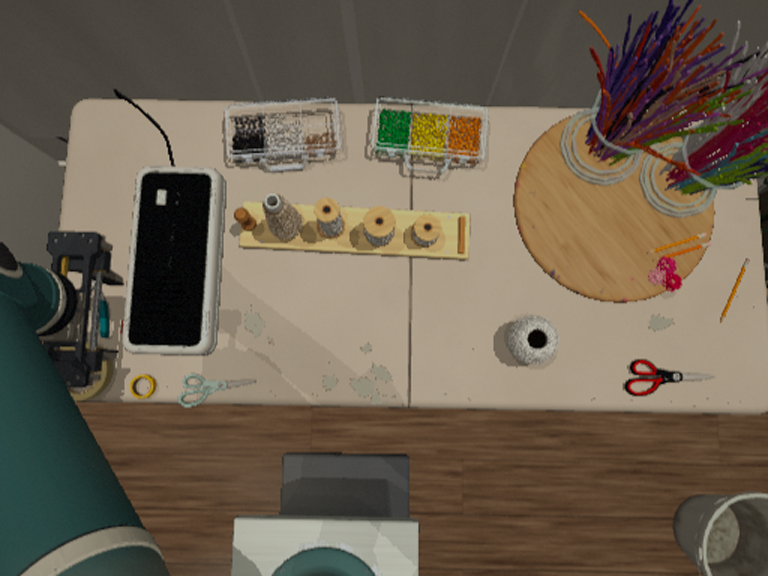

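View pics/s10.png

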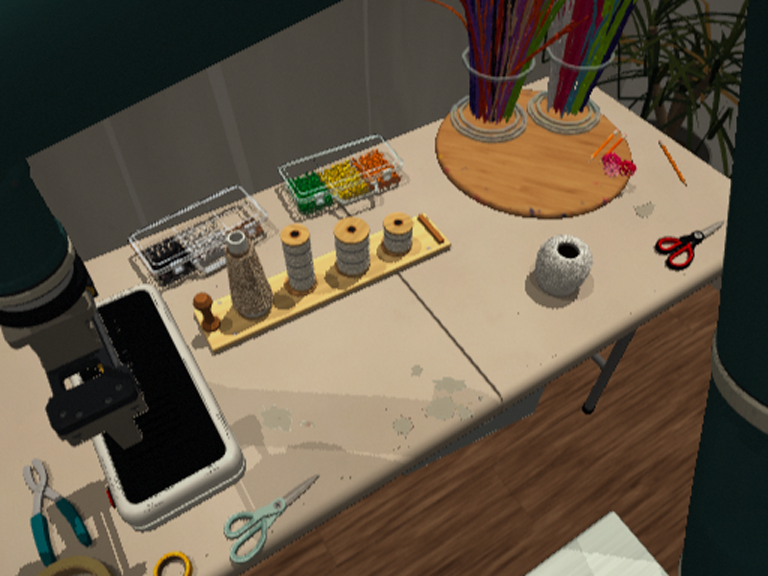

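Top and scene show the cone, 110, 80 and 50 upright in order from the post, with the ball unmoved. Now measuring how well each is centred.

```bash
python3 - <<'E'
from wr import *
T=dict(np.load('t10.npz')); S=dict(np.load('s10.npz')); T0=dict(np.load('top0.npz'))
W=((12,100,90),(26,255,255)); G=((0,0,85),(180,55,255))
mk={'top':[(.6632,.0865),(.6624,.005),(.6546,-.0808),(.6513,-.1656)],'sc':[(.6613,.0895),(.6603,.0084),(.6523,-.0775),(.6488,-.1626)]}
for nm,im,P in(('top',T,[(272,201),(326,210),(379,222),(428,228)]),('sc',S,[(237,239),(295,234),(352,230),(397,219)])):
    for (u,v),h,m,c,w in zip(P,(.15,.11,.08,.05),mk[nm],(G,W,W,W),(8,12,14,13)):
        e=blob(im,u/1.5,v/1.5,*c,w); p=ray(im,*e[0],h+.019)[:2]; print(nm,h,np.round(e[0],1),np.round(e[1],1),'err mm',np.round((p-m)*1000,1), 'hand-read',np.round((ray(im,u/1.5,v/1.5,h+.019)[:2]-m)*1000,1))
d=cv2.absdiff(T['color'],T0['color'])[200:260,325:380]; print('ball diff',d.mean(),d.max()); print(robot.sense()['time'])
E
```

```text
top 0.15 [181.6 134.8] [11.5 15.1] err mm [-0.4  0.2] hand-read [1.6 1. ]
top 0.11 [218.2 142.3] [17.9 21.6] err mm [-5.  -1.4] hand-read [0.7 1. ]
top 0.08 [252.9 149.4] [20.5 27.9] err mm [-5.9 -1.1] hand-read [-2.2 -0.4]
top 0.05 [285.4 154.5] [21.8 24.4] err mm [-6.9 -1.2] hand-read [-0.1 -1. ]
sc 0.15 [158.7 161. ] [13.5 14.2] err mm [-6.3 -0.4] hand-read [-1.4 -1.1]
sc 0.11 [197.1 157.2] [14.8 19.5] err mm [-1.  -2.3] hand-read [ 2.6 -3. ]
sc 0.08 [235.5 154.2] [18.  25.8] err mm [-4.1 -3.9] hand-read [-0.7 -3.7]
sc 0.05 [266.6 149.5] [14.8 21.5] err mm [-1.5 -2.8] hand-read [10.5 -5.3]
ball diff 2.10969696969697 32
27.05
```

```bash
python3 -m inch '[[0,0,0,0,0,0],[0,0,0,0,0,0],[0,0,0,0,0,0]]'; python3 -c "
from plant import robot
print(robot.hand_in())"
```

```text
time: 27.35
tool_pos: [0.4733, 0.2863, 0.2242]
orientation: [[0.003, 1.0, 0.0], [1.0, -0.003, -0.0], [-0.0, 0.0, -1.0]]
force: [-0.4, 0.4, 0.7]
gripper_width: 0.0919
the job is handed in; nothing more can be done
None
```

All four threads are on the rack in height order, starting at the post (+y end): cone on a, 110 on b, 80 on c and 50 on d. I handed the job in at 27.35 s; no verdict is reported.

- **Placement:** in the last top and scene pictures all four stand upright, with the arm clear and the gripper open. The white ball shows no visible movement, and the pixel difference around it is small.
- **Centring:** top-centre points I read by hand in the top view put all four within about 2.5 mm of the mark centres. In the scene view the cone, 110 and 80 come out within about 4 mm.
- **Checks that disagreed:**
  - The automatic ellipse fits gave errors up to 7 mm. In the top view the spool ellipses came out stretched, probably by board or side pixels.
  - The scene hand reading for the 50 spool gave about 12 mm, the tolerance itself. I think I misread that pixel: the scene fit gives about 3 mm and the top hand reading about 1 mm. An earlier top view, just after release, also gave 3 mm.
  - The cone gripped at 48 mm instead of the expected 40 mm, but it did not slip or tilt on the way.

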